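# Turn off the gas at the classroom bench box

### The arm

A 6-joint arm with a two-finger parallel gripper is mounted at the origin on the work surface. World frame = base frame: x ahead of the robot, y to its left, z up, the work surface at z = 0. Lengths are in mm, angles in rad, forces in N, time in s.
With the tool pointing down it reaches from about 275 to 1000 mm from the base axis. Payload 8.4 kg.
Tool frame: the origin (TCP) lies on the mounting face of the last link; the fingertips stand 173 mm ahead of it and the grasp point (between the pads) lies 155 mm ahead of it; z points along the fingers, y is the line along which they close (so a half turn about z gives the same grasp; the last joint's range is limited). The gripper opens to 85 mm and grips with 20 to 120 N. Pads are 22 mm wide; open, the fingers measure 114 mm over their backs; the gripper's body (76 mm by 85 mm) begins 54 mm behind the grasp point. The pads swing forward as they close: fully open they stand 13 mm farther back than shut.
Start: joints at [-1.307, 0.353, 1.633, -0, 1.155, -0.002], TCP at [164.175, -603.056, 404.681] pointing down, gripper open.
Joint ranges: [-2.63, 2.63], [-0.92, 2.1], [0.06, 2.66], [-1.3, 4.44], [0, 2.69], [-3.02, 3.02]. Speed limits (rad/s): [2.22, 2.22, 2.79, 3.14, 3.14, 3.14].

### API

Orientations are given as [roll, pitch, yaw] about the fixed x, y, z axes, in that order (R = Rz(yaw) Ry(pitch) Rx(roll)).
In Python, from rig import r gives the robot as it stands.
- The arm moves only by the tool apply_moves, never from a script. Its argument "deltas" is a list of rows, each an object with "claw": the gripper command: -1 is fully open, 1 is shut, values between are in proportion; "delta_pos": the shift along the tool's x, y, z in cm, a list of three; "yaw": the turn about the tool's z in rad. In form: [{"claw": claw, "delta_pos": [tx, ty, tz], "yaw": yaw}, ...]. A call has 1 to 8 rows; each row shifts and turns the commanded pose from where the row before left it, along the tool's axes as they then stand; what a row does not reach is not made up. A row lasts 1/8 s, in which the tool goes at most 62.5 mm and 10.7 degrees, less where a joint would pass 70% of its speed; a pose out of reach is approached as far as the arm can. A call with a gripper value outside its range is refused whole. The fingers move at their own pace and stop on an object; "grip_force" is the grip in N (left out, the last holds). Time passes only in rows, so rows that do not move let the fingers close. It gives the time, the measured TCP pose, the force, the opening and the grip force at its end, in the units of the state.
- r.sense(): the state, without advancing time (a new reading comes with each control period).
- r.grab_frame(name): name is "side" or "top" or "wrist"; returns a dict with "img" (400x640x3 uint8, blue, green, red), "z_map" (400x640 float32, mm along the optical axis (not along the pixel's ray), 0 where there is no reading), "fx", "fy", "cx", "cy" (pixels), "eye" and "rotation" of the camera in the world; the wrist camera has in their place "T_tool_cam" (4x4, takes a point from camera to tool coordinates, whose origin is the TCP and whose axes are the flange's). Camera axes: x right, y up, looking along -z (the intrinsics and any distortion apply to the point x, -y, -z); pixel columns grow to the right and rows downward; lengths in mm; the calibration is good to about 2 mm. A picture is of the moment at which its call begins: read the wrist's pose just before it.
- r.sign_off(): hands the job in; it is judged then, once.
The state is a dict: "clock": time; "qpos": joint angles; "qvel": joint speeds; "joint_efforts": joint torques, N m; "eef_pos": TCP position; "tcp_rot": TCP orientation; "contact_force": force on the tool from outside, world axes, zero at the start; "wrist_torque": the same for the moment, N m; "opening": opening from 0.0 (shut) to 1.0 (fully open); "grasp_force": force on a finger pad.
Only numpy, scipy, OpenCV 4.12 (cv2) and the standard library are available. Lean on these libraries where they do the work, as an engineer would, in place of code of your own. Each camera call takes 0.05 s, during which the arm holds its last target. There are 200 camera calls.

### The job

Turn off the gas at the service box on the classroom bench: push its grey cover back by the lip until it is fully open, sliding it and not lifting it out, then push the yellow lever inside clockwise (seen from above) as far as it goes, so that it stands square across its pipe. Nothing needs gripping: fingertips will do. Leave the cover open and the blue air lever as it stands, and do not disturb the cups and the tape roll around the box.

Things in the scene. Friction and masses are not known exactly. Their poses are not given: they have to be found in the camera images.
- box: White sheet-steel service box fixed to the bench, 330 mm deep (own x, from its robot-side front to its rear) by 290 mm wide (own y, to the left), side walls 94 mm high, 8 mm thick; z up, origin at the centre of its underside on the table. Hose nozzles stick out 36 mm in front, pipes 35 mm behind. The rear half is a closed deck (top z 81 mm) over which the cover slides.
- bay (a point): Centre of the floor (z 4 mm) of the open bay in the front half of the box, fixed to the box: inside 160 mm along box x by 274 mm along box y, front wall 82 mm high. It holds the two valves, under the cover at the start. The yellow and the blue valve may be in either of two places: pivots at box x -60 mm, box y -75 or +45 mm.
- cover (a joint): How far the grey cover has slid back along the box's x, in m: 0 closed, 0.150 fully open at its stop; starts 0 to 0.030. Slides stiffly (about 3 N) and stays where it is left. It is a sheet 165 mm (x) by 270 mm (y) by 4 mm, upper side at z 87 mm, between the side walls; it weighs 0.5 kg and only rests on its runners, so it could be lifted out.
- cover_lip (a point): Middle of the near (robot side) face of the cover's folded-up lip, at z 97.5 mm. The lip runs along the cover's front edge: 180 mm long (box y), 5 mm thick (box x), from the cover's upper side at z 87 mm up to z 108 mm. Moves with the cover; this face is pushed along the box's x to open it.
- yellow_lever (a joint): Angle in rad of the gas valve's lever (yellow sleeve, 52 x 15 x 11 mm): 0 open, pointing along its pipe to the box's front (-x); grows clockwise seen from above; 1.571 shut against its stop, pointing to the box's +y. Starts 0 to 0.30. Turns stiffly (about 0.22 N m) and stays where it is left.
- yellow_pivot (a point): On the upright turning axis of the yellow lever at mid-height of its sleeve, z 66 mm. The sleeve spans 20 to 72 mm from the axis, z 60.5 to 71.5 mm; pipe and valve body beneath it reach up to z 51 mm, stem and bare root of the lever (within 20 mm of the axis) z 70 mm.
- yellow_tip (a point): Middle of the outer end of the yellow lever's sleeve, 72 mm from the axis, z 66 mm; moves with the lever.
- blue_lever (a joint): Angle in rad of the air valve's lever (blue sleeve), same make and same meaning as the yellow one; starts 0 to 0.20 and must be left there.
- blue_pivot (a point): On the turning axis of the blue lever at the mid-height of its sleeve, z 66 mm.
- blue_tip (a point): Middle of the outer end of the blue lever's sleeve, 72 mm from the axis, z 66 mm.
- cup: Loose sky-blue plastic cup (about 50 g) standing mouth up on the bench beside the box, 76 mm across, 95 mm high; origin at the centre of its underside. Leave alone.
- cup_stack: Loose stack (about 120 g) of nested yellow cups, mouths down, standing on the bench beside the box, 79 mm across at the foot, 124 mm high; origin at the centre of its underside. Leave alone.
- tape: Loose roll of green tape lying flat on the bench to the left of the box, 100 mm across, 24 mm high; origin at the centre of its underside. Leave alone.

How it is judged (in metres and radians):
On the way, in this order (a step that is already met when the one before it is completed fails the run):
1. the cover is slid fully back (at least 135 of 150 mm) while the yellow lever still stands open (value of joint cover above 0.135 m and value of joint yellow_lever below 0.6 rad), for 0.2 s.
2. the yellow lever is pushed shut to its stop (within 5 degrees) (value of joint yellow_lever above 1.485 rad), for 0.2 s.
At the end, for the whole second after the job is handed in: Cover open by at least 135 of 150 mm and down on its runners (within 4 mm); yellow lever within 5 degrees of its shut stop; both at rest; blue lever's tip within 12 mm of its start; cup, cup stack and tape roll within 15 mm of theirs (value of joint cover above 0.135 m and height (world z) of cover_lip below 0.1015 m and value of joint yellow_lever above 1.485 rad and velocity of joint yellow_lever between -0.02 and 0.02 rad/s and velocity of joint cover between -0.005 and 0.005 m/s and distance of blue_tip from where it was at the start of the episode below 0.012 m and distance of each of cup, cup_stack, tape from where it was at the start of the episode below 0.015 m); the robot touches nothing.
It fails at once if the cover is lifted off its runners by more than 8 mm (height (world z) of cover_lip above 0.1055 m).
It fails at once if the blue lever is moved (tip by more than 12 mm) (distance of blue_tip from where it was at the start of the episode above 0.012 m).
It fails at once if the cup is moved by more than 15 mm, lifted or tipped (distance of cup from where it was at the start of the episode above 0.015 m or angle between cup's own z axis and vertical above 0.3 rad).
It fails at once if the cup stack is moved by more than 15 mm, lifted or tipped (distance of cup_stack from where it was at the start of the episode above 0.015 m or angle between cup_stack's own z axis and vertical above 0.3 rad).
It fails at once if the tape roll is moved by more than 15 mm or lifted (distance of tape from where it was at the start of the episode above 0.015 m).
It also fails if it takes over 54 s, if anything falls off the work surface, if the arm or the gripper's body presses on something with over 40 N, if the wrist force passes 120 N, or if a joint passes its speed limit or range.

## Working session

There is one attempt and no reset: what is moved stays moved. The work goes in short steps, Python scripts to look and compute and a tool call to move; the robot and the scene stay as the last step left them, time stands still between calls to the robot, and variables do not carry over. Pictures are saved under pics/ and viewed, at most 10 in all, crops included, and the job is handed in when it is done.

Besides the shell and the picture viewer there is one more tool, called after "Request:" by a JSON object that holds its "api" and its "payload". apply_moves: Moves the arm, as the interface text tells. Its arguments: {"type":"object","properties":{"deltas":{"type":"array"},"grip_force":{"type":"number"}},"required":["deltas"]}

```bash
mkdir -p pics; cat > h.py <<'E'
import numpy as np,cv2
from rig import r
def grab(n):
    s=r.sense(); f=r.grab_frame(n); f['s']=s; return f
def cloud(f):
    z=f['z_map'].astype(float); v,u=np.mgrid[:z.shape[0],:z.shape[1]]
    P=np.stack([(u-f['cx'])/f['fx']*z,-(v-f['cy'])/f['fy']*z,-z],-1)
    W=P@np.array(f['rotation']).T+np.array(f['eye']); W[z==0]=np.nan
    return W
E
python3 - <<'E'
from h import *
for n in('top','side'):
    f=grab(n); cv2.imwrite(f'pics/{n}0.png',f['img']); np.save(n+'.npy',cloud(f))
    print(n,f['eye'],f['rotation'],f['fx'],[k for k in f])
s=r.sense();print(s)
E
```

```text
Traceback (most recent call last):
  File "h.py", line 8, in cloud
    W=P@np.array(f['rotation']).T+np.array(f['eye']); W[z==0]=np.nan
      ~~~~~~~~~~~~~~~~~~~~~~~~~~~^~~~~~~~~~~~~~~~~~~
ValueError: operands could not be broadcast together with shapes (400,640) (3,)
```

View pics/top0.png

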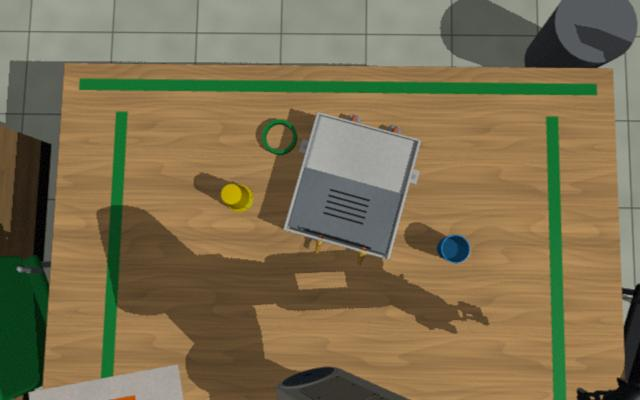

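The top view shows the box around (353,185), with its front at the bottom and the lip near (333,240). The cup is at (454,249), the stack at (237,197) and the tape at (279,137). `rotation` looks like an rpy vector, so I'll convert it.

```bash
sed -i 's/^    W=P@.*$/    W=P@R.from_euler("xyz",f["rotation"]).as_matrix().T+np.array(f["eye"]); W[z==0]=np.nan/; 1a from scipy.spatial.transform import Rotation as R' h.py
python3 - <<'E'
from h import *
for n in('top','side'):
    f=grab(n); cv2.imwrite(f'pics/{n}0.png',f['img']); W=cloud(f); np.save(n+'.npy',W)
    print(n,f['eye'],f['rotation'],f['fx'])
    if n=='top':
        for p in [(100,350),(320,114),(418,140),(389,258),(287,230),(350,150),(335,190),(333,238),(335,232),(454,232),(237,190),(279,121)]: print(p,W[p[1],p[0]].round(1))
        m=(W[...,2]>70)&(W[...,2]<115)
        m[:100]=0;m[270:]=0;m[:,:270]=0;m[:,430:]=0
        pts=W[m][:,:2]; print(cv2.minAreaRect(pts.astype(np.float32)))
        for nm,sl in (('cup',np.s_[225:270,430:475]),('stack',np.s_[180:215,215:256])):
            w=W[sl];w=w[(w[...,2]>40)];print(nm,w.min(0),w.max(0))
        l=W[m&(W[...,2]>99)]; print('lip',len(l), cv2.minAreaRect(l[:,:2].astype(np.float32)) if len(l) else'')
s=r.sense();print(s['eef_pos'],s['tcp_rot'],s['clock'])
E
```

```text
top [ 4.68389666e+02 -9.35876782e-01  1.42621744e+03] [ 0.09682933  0.01861795 -1.55506253] 505.74152673743174
(100, 350) [173.5 642.4   1.1]
(320, 114) [826.   40.6  85. ]
(418, 140) [ 756.2 -222.8   91.4]
(389, 258) [ 441.7 -146.6   90.5]
(287, 230) [511.1 123.4  80.1]
(350, 150) [730.2 -42.   74.1]
(335, 190) [619.3  -2.9  86.3]
(333, 238) [491.4   0.6 103.8]
(335, 232) [507.6  -4.4  84.6]
(454, 232) [ 515.2 -338.1   -0.8]
(237, 190) [611.8 252.2 122.2]
(279, 121) [820.7 158.3  24.2]
((636.130126953125, -49.589935302734375), (291.0018615722656, 331.3154296875), 75.30347442626953)
cup [ 433.98165835 -357.26263726   40.31441906] [ 506.9626047  -282.34663322   99.13502277]
stack [570.19939661 233.18747275  40.24174321] [633.56726098 294.73799143 128.75562396]
lip 141 ((579.1421508789062, 39.1026611328125), (329.1935119628906, 128.6042022705078), 29.98958396911621)
side [ 29.08847714 778.97826743 699.36566868] [ 1.00274718 -0.0055376  -2.47810411] 504.5365278654699
[ 164.15873706 -602.89259946  404.13744331] [-3.14057495e+00 -1.86183496e-05  2.65846129e-01] 0.15
```

View pics/side0.png

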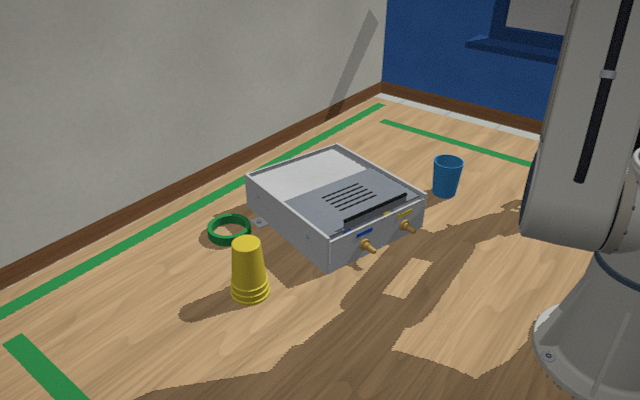

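The side view shows the yellow label at the right nozzle (405,212), blue at the left (365,232), and the lip at (375,207). The box comes out at 291 x 331 mm, centred at (636,-50) with yaw -0.257, which agrees with the given sizes. Next I'll move in front of the lip with the fingers shut.

Request:
{"api": "apply_moves", "payload": {"deltas": [{"claw": 1,"delta_pos": [3.5,-4.25,0],"yaw": 0},{"claw": 1,"delta_pos": [3.5,-4.25,0],"yaw": 0},{"claw": 1,"delta_pos": [3.5,-4.25,0],"yaw": 0},{"claw": 1,"delta_pos": [3.5,-4.25,0],"yaw": 0},{"claw": 1,"delta_pos": [3.5,-4.25,0],"yaw": 0},{"claw": 1,"delta_pos": [3.5,-4.25,0],"yaw": 0},{"claw": 1,"delta_pos": [3.5,-4.25,0],"yaw": 0},{"claw": 1,"delta_pos": [3.5,-4.25,0],"yaw": 0}]}}

```text
clock: 1.15
eef_pos: [345.3, -199.8, 404.8]
tcp_rot: [3.141, -0.0, 0.265]
contact_force: [0.4, -0.4, 0.6]
opening: 0.0
grasp_force: 0.0
```

Request:
{"api": "apply_moves", "payload": {"deltas": [{"claw": 1,"delta_pos": [3.5,-4.25,0],"yaw": 0},{"claw": 1,"delta_pos": [3.5,-4.25,0],"yaw": 0},{"claw": 1,"delta_pos": [3.5,-4.25,0],"yaw": 0},{"claw": 1,"delta_pos": [3.5,-4.25,0],"yaw": 0},{"claw": 1,"delta_pos": [0,0,3],"yaw": 0.174},{"claw": 1,"delta_pos": [0,0,3],"yaw": 0.174},{"claw": 1,"delta_pos": [0,0,3.5],"yaw": 0.174},{"claw": 1,"delta_pos": [0,0,0],"yaw": 0}]}}

```text
clock: 2.15
eef_pos: [434.3, -0.6, 307.9]
tcp_rot: [3.14, 0.005, -0.255]
contact_force: [-0.2, 0.3, -0.1]
opening: -0.0
grasp_force: 0.0
```

```bash
cat >> h.py <<'E'
C=np.array([636.1,-49.6]);YAW=-0.2565
def box(p):
    p=np.asarray(p,float); d=p[...,:2]-C; c,s=np.cos(YAW),np.sin(YAW)
    return np.concatenate([np.stack([d[...,0]*c+d[...,1]*s,-d[...,0]*s+d[...,1]*c],-1),p[...,2:]],-1)
def st():
    s=r.sense(); print(s['clock'],box(s['eef_pos']).round(1),np.round(s['tcp_rot'],3),np.round(s['contact_force'],1),s['opening'])
    return s
E
python3 - <<'E'
from h import *
s=st()
f=grab('side'); W=box(cloud(f)); t=box(s['eef_pos'])
d=W-t; m=(abs(d[...,0])<45)&(abs(d[...,1])<45)&(W[...,2]>95)
g=d[m]; print('tip depth below TCP',np.nanmin(g[:,2]), np.percentile(g[:,2],1))
k=g[g[:,2]<-140];print(len(k),k.min(0),k.max(0))
b=np.load('top.npy'); b=box(b); m=(abs(b[...,1])<70)&(abs(b[...,0]+150)<20)&(b[...,2]>97);print('lip pts top',b[m].round(1)[:8],np.nanmean(b[m],0))
b=box(np.load('side.npy')); m=(abs(b[...,1])<80)&(abs(b[...,0]+150)<25)&(b[...,2]>95);print('lip side',len(b[m]),np.percentile(b[m],[5,50,95],axis=0))
img=f['img'];v=grab('wrist')['img'];cv2.imwrite('pics/a.png',np.vstack([img[100:350],v])[:600])
E
```

```text
2.15 [-207.6   -3.8  307.9] [ 3.14   0.005 -0.255] [-0.2  0.3 -0.1] -0.00025417928669370116
tip depth below TCP -172.5150243443166 -158.77366051538752
168 [ -14.16816724  -11.77542469 -172.51502434] [   6.97942024   17.46429844 -140.05583066]
lip pts top [[-150.    69.4  107.7]
 [-149.2   67.   104.9]
 [-148.5   64.5  105.6]
 [-147.9   61.8  109.7]
 [-152.5   68.7  106.7]
 [-151.7   66.3  104.5]
 [-151.1   63.6  108.3]
 [-150.4   61.2  106.6]] [-1.50504056e+02  5.25134097e-02  1.06359053e+02]
lip side 393 [[-156.49486403  -70.82984506   95.7686355 ]
 [-154.23411869    4.12345358  104.28018365]
 [-150.68622142   73.09457131  110.66150221]]
```

View pics/a.png

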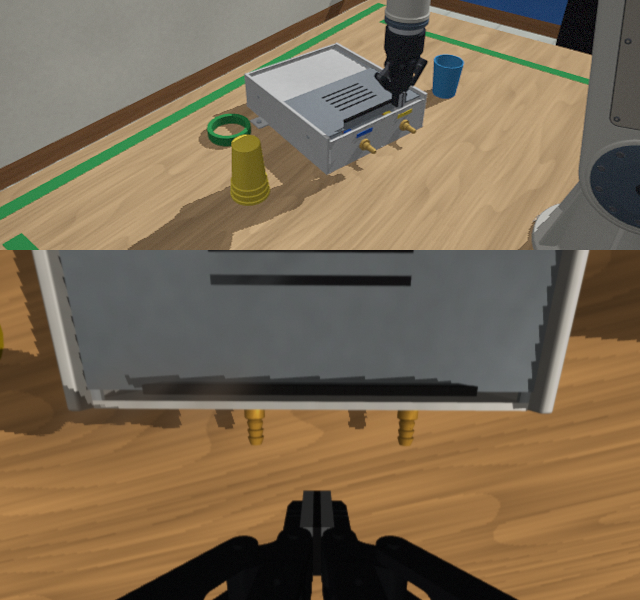

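The wrist view shows the shut tips at (316,500), centred on the lip, which spans 143..477 at row 390. The tip is 173 mm below the TCP. I'll lower it to tip z of about 96 and push.

Request:
{"api": "apply_moves", "payload": {"deltas": [{"claw": 1,"delta_pos": [0,0,2],"yaw": 0},{"claw": 1,"delta_pos": [0,0,1.9],"yaw": 0},{"claw": 1,"delta_pos": [2,0,0],"yaw": 0},{"claw": 1,"delta_pos": [1.5,0,0],"yaw": 0},{"claw": 1,"delta_pos": [1,0,0],"yaw": 0},{"claw": 1,"delta_pos": [1,0,0],"yaw": 0},{"claw": 1,"delta_pos": [1,0,0],"yaw": 0},{"claw": 1,"delta_pos": [1,0,0],"yaw": 0}]}}

```text
clock: 3.25
eef_pos: [508.4, -19.8, 270.7]
tcp_rot: [3.141, 0.0, -0.256]
contact_force: [-2.8, -0.4, 1.7]
opening: -0.0
grasp_force: 1.4
```

Request:
{"api": "apply_moves", "payload": {"deltas": [{"claw": 1,"delta_pos": [1,0,0],"yaw": 0},{"claw": 1,"delta_pos": [1,0,0],"yaw": 0},{"claw": 1,"delta_pos": [1,0,0],"yaw": 0},{"claw": 1,"delta_pos": [1,0,0],"yaw": 0}]}}

```text
clock: 3.75
eef_pos: [547.3, -30.0, 270.6]
tcp_rot: [3.141, 0.0, -0.256]
contact_force: [-2.9, -0.3, 1.2]
opening: -0.001
grasp_force: 1.4
```

```bash
python3 - <<'E'
from h import *
s=st()
b=box(cloud(grab('side'))); x=box(s['eef_pos'])[0]
m=(b[...,1]>25)&(b[...,1]<85)&(abs(b[...,0]-x-10)<40)&(b[...,2]>97)&(b[...,2]<118);print(len(b[m]),np.percentile(b[m],[5,50,95],axis=0).round(1))
E
```

```text
3.75 [-90.9  -3.6 270.6] [ 3.141  0.    -0.256] [-2.9 -0.3  1.2] -0.0005425893612169011
130 [[-81.9  28.3  98.1]
 [-79.5  55.4 105.4]
 [-75.9  82.  110.5]]
```

Request:
{"api": "apply_moves", "payload": {"deltas": [{"claw": 1,"delta_pos": [1,0,0],"yaw": 0},{"claw": 1,"delta_pos": [1,0,0],"yaw": 0},{"claw": 1,"delta_pos": [1,0,0],"yaw": 0},{"claw": 1,"delta_pos": [1,0,0],"yaw": 0},{"claw": 1,"delta_pos": [1,0,0],"yaw": 0},{"claw": 1,"delta_pos": [0.7,0,0],"yaw": 0},{"claw": 1,"delta_pos": [0.5,0,0],"yaw": 0},{"claw": 1,"delta_pos": [0.3,0,0],"yaw": 0}]}}

```text
clock: 4.8
eef_pos: [609.7, -46.3, 270.6]
tcp_rot: [3.142, 0.0, -0.256]
contact_force: [-3.1, 0.3, 0.4]
opening: 0.002
grasp_force: 1.3
```

Request:
{"api": "apply_moves", "payload": {"deltas": [{"claw": 1,"delta_pos": [0.3,0,0],"yaw": 0},{"claw": 1,"delta_pos": [0.2,0,0],"yaw": 0},{"claw": 1,"delta_pos": [0.0,0,0],"yaw": 0}]}}

```text
clock: 5.18
eef_pos: [611.9, -46.8, 270.4]
tcp_rot: [3.141, 0.008, -0.256]
contact_force: [-16.5, 4.1, 11.7]
opening: 0.004
grasp_force: 8.7
```

The force has risen to 16.5 N, so the cover is at its stop. I'll back off, rise and look.

Request:
{"api": "apply_moves", "payload": {"deltas": [{"claw": 1,"delta_pos": [-1.5,0,0],"yaw": 0},{"claw": 1,"delta_pos": [-3,0,0],"yaw": 0},{"claw": 1,"delta_pos": [-5,0,-2],"yaw": 0},{"claw": 1,"delta_pos": [-5,0,-3],"yaw": 0},{"claw": 1,"delta_pos": [-4,0,-4],"yaw": 0},{"claw": 1,"delta_pos": [0,0,0],"yaw": 0}]}}

```text
clock: 5.92
eef_pos: [434.2, -0.1, 363.6]
tcp_rot: [-3.14, -0.006, -0.255]
contact_force: [0.3, -1.0, 0.3]
opening: -0.001
grasp_force: 0.0
```

```bash
cat > look.py <<'E'
from h import *
def wr(name):
    s=st(); f=r.grab_frame('wrist'); cv2.imwrite(name,f['img'])
    z=f['z_map'].astype(float); v,u=np.mgrid[:400,:640]
    P=np.stack([(u-f['cx'])/f['fx']*z,-(v-f['cy'])/f['fy']*z,-z],-1)
    T=np.array(f['T_tool_cam']); P=P@T[:3,:3].T+T[:3,3]
    W=P@R.from_euler('xyz',s['tcp_rot']).as_matrix().T+np.array(s['eef_pos']); W[z==0]=np.nan
    hsv=cv2.cvtColor(f['img'],cv2.COLOR_BGR2HSV); B=box(W)
    for n,lo,hi in(('yel',18,35),('blu',95,130)):
        m=(hsv[...,0]>lo)&(hsv[...,0]<hi)&(hsv[...,1]>110)&(B[...,2]>56)&(B[...,2]<78)&(B[...,0]>-155)&(B[...,0]<5)&(abs(B[...,1])<135)
        if m.sum()>20:
            k=B[m]; print(n,m.sum(),np.median(k[:,2]),[np.round(q,1) for q in cv2.minAreaRect(k[:,:2].astype(np.float32))], k[:,:2].min(0).round(1),k[:,:2].max(0).round(1),'px',u[m].mean(),v[m].mean())
    return B
E
python3 - <<'E'
from look import *
B=wr('pics/w1.png')
m=(abs(B[...,1])<85)&(abs(B[...,0])<40)&(B[...,2]>98)&(B[...,2]<118);print(m.sum(),np.percentile(B[m],[5,50,95],axis=0) if m.sum() else '')
E
```

```text
5.925 [-207.8   -3.4  363.6] [-3.14  -0.006 -0.255] [ 0.3 -1.   0.3] -0.0007738860271839504
yel 1347 70.63645638340091 [array([-97.2, -73.1]), array([15.6, 74.7]), np.float64(85.9)] [-134.5  -81.6] [-59.4 -63.1] px 402.97178916109874 70.51373422420193
blu 1266 70.65575604941716 [array([-108.9,   45.2]), array([14.7, 50.2]), np.float64(88.2)] [-133.9   37.5] [-83.9  53. ] px 254.8001579778831 70.9304897314376
0
```

View pics/w1.png

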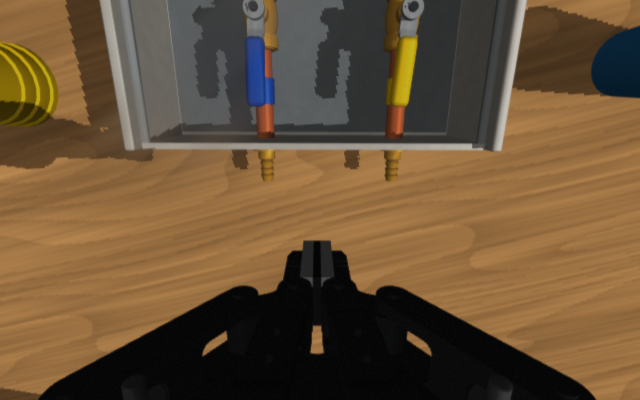

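The yellow sleeve is at (402,70) and the blue at (256,70), with pivots matching box y -75 and +45; the yellow has barely turned. For wall clearance I'll turn the tool 90°, so that tool x is box +y and tool y is box +x, then move to the -y side of the yellow lever.

Request:
{"api": "apply_moves", "payload": {"deltas": [{"claw": 1,"delta_pos": [0,0,0],"yaw": -0.175},{"claw": 1,"delta_pos": [0,0,0],"yaw": -0.175},{"claw": 1,"delta_pos": [0,0,0],"yaw": -0.175},{"claw": 1,"delta_pos": [0,0,0],"yaw": -0.175},{"claw": 1,"delta_pos": [0,0,0],"yaw": -0.175},{"claw": 1,"delta_pos": [0,0,0],"yaw": -0.175},{"claw": 1,"delta_pos": [0,0,0],"yaw": -0.175},{"claw": 1,"delta_pos": [0,0,0],"yaw": -0.175}]}}

```text
clock: 6.98
eef_pos: [436.5, -0.8, 359.8]
tcp_rot: [3.141, -0.0, 1.149]
contact_force: [0.1, -1.0, 0.9]
opening: -0.003
grasp_force: 0.0
```

Request:
{"api": "apply_moves", "payload": {"deltas": [{"claw": 1,"delta_pos": [0,0,0],"yaw": -0.171},{"claw": 1,"delta_pos": [-4,3,0],"yaw": 0},{"claw": 1,"delta_pos": [-4,3,0],"yaw": 0},{"claw": 1,"delta_pos": [-2.7,3.1,0],"yaw": 0},{"claw": 1,"delta_pos": [0,0,3],"yaw": 0},{"claw": 1,"delta_pos": [0,0,0],"yaw": 0},{"claw": 1,"delta_pos": [0,0,0],"yaw": 0}]}}

```text
clock: 7.85
eef_pos: [496.7, -127.1, 330.6]
tcp_rot: [-3.141, -0.0, 1.315]
contact_force: [0.7, 0.0, -0.4]
opening: -0.002
grasp_force: 0.0
```

```bash
python3 - <<'E'
from look import *
B=wr('pics/w2.png'); print(r.sense()['qpos'])
s=r.sense()
b=box(cloud(grab('top')))
m=(abs(b[...,1])<60)&(abs(b[...,0])<25)&(b[...,2]>98)&(b[...,2]<115);print('lip',m.sum(),np.nanmedian(b[m],0) if m.sum() else '')
E
```

```text
7.85 [-115.1 -110.4  330.6] [-3.141 -0.     1.315] [ 0.7  0.  -0.4] -0.001862332793363464
yel 1388 70.63109673564097 [array([-100.3,  -72.6]), array([15.4, 69. ]), np.float64(86.2)] [-134.7  -81. ] [-65.4 -63.2] px 326.342939481268 152.76008645533142
[-2.53298042e-01  2.68104938e-01  1.94078142e+00  1.75261518e-05
  9.32111278e-01  2.25606614e-03]
lip 105 [-11.17938845   0.18261247 105.90826317]
```

View pics/w2.png

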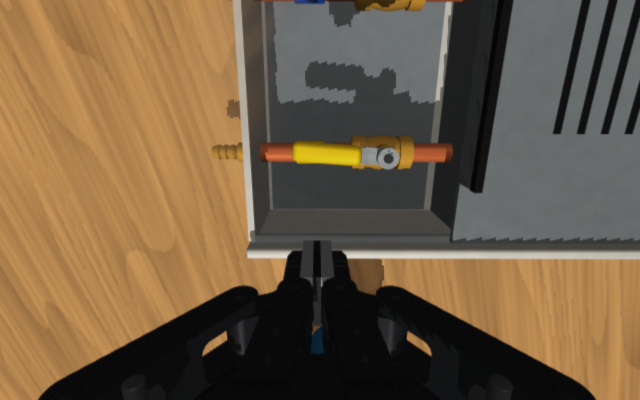

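The wrist view shows the yellow lever at (327,153) with its pivot at (388,158), the fingers on its -y side, and the cover open. The lip has travelled about 140 mm to the stop. Now I'll descend into the bay.

Request:
{"api": "apply_moves", "payload": {"deltas": [{"claw": 1,"delta_pos": [0,0,3],"yaw": 0},{"claw": 1,"delta_pos": [0,0,3],"yaw": 0},{"claw": 1,"delta_pos": [0,0,2],"yaw": 0},{"claw": 1,"delta_pos": [0,0,0],"yaw": 0}]}}

```text
clock: 8.45
eef_pos: [496.2, -126.8, 250.3]
tcp_rot: [-3.14, -0.0, 1.315]
contact_force: [-1.0, -0.3, 0.3]
opening: -0.004
grasp_force: 0.0
```

Request:
{"api": "apply_moves", "payload": {"deltas": [{"claw": 1,"delta_pos": [0,0,1],"yaw": 0},{"claw": 1,"delta_pos": [0,0,1],"yaw": 0},{"claw": 1,"delta_pos": [0,0,0],"yaw": 0}]}}

```text
clock: 8.82
eef_pos: [496.2, -127.1, 230.2]
tcp_rot: [-3.141, -0.0, 1.315]
contact_force: [-0.4, 0.1, 0.8]
opening: -0.003
grasp_force: 0.0
```

Request:
{"api": "apply_moves", "payload": {"deltas": [{"claw": 1,"delta_pos": [1,0,0],"yaw": 0},{"claw": 1,"delta_pos": [1,0,0],"yaw": 0},{"claw": 1,"delta_pos": [1,0,0],"yaw": 0},{"claw": 1,"delta_pos": [1.2,0,0],"yaw": 0},{"claw": 1,"delta_pos": [1.0,0.5,0],"yaw": 0},{"claw": 1,"delta_pos": [1.2,0.8,0],"yaw": 0},{"claw": 1,"delta_pos": [0,0,0],"yaw": 0}]}}

```text
clock: 9.7
eef_pos: [525.3, -67.6, 230.6]
tcp_rot: [-3.141, -0.0, 1.316]
contact_force: [-0.5, -0.0, -0.0]
opening: -0.002
grasp_force: 0.2
```

Request:
{"api": "apply_moves", "payload": {"deltas": [{"claw": 1,"delta_pos": [0.5,0.7,0],"yaw": 0},{"claw": 1,"delta_pos": [0.5,0.7,0],"yaw": 0},{"claw": 1,"delta_pos": [0,0.7,0],"yaw": 0},{"claw": 1,"delta_pos": [0,0.3,0],"yaw": 0},{"claw": 1,"delta_pos": [0,0,0],"yaw": 0}]}}

```text
clock: 10.32
eef_pos: [548.4, -63.7, 230.0]
tcp_rot: [-3.133, -0.001, 1.314]
contact_force: [-13.5, 8.5, 9.1]
opening: -0.003
grasp_force: 7.1
```

```bash
python3 - <<'E'
from look import *
B=wr('pics/w3.png')
E
```

```text
10.325 [-81.3 -35.9 230. ] [-3.133e+00 -1.000e-03  1.314e+00] [-13.5   8.5   9.1] -0.0025734650760980355
yel 2744 70.75667708155497 [array([-66.1,   0.8]), array([ 22.1, 102.2]), np.float64(4.4)] [-81.1 -49.7] [-55.4  52.2] px 362.19642857142856 242.12026239067055
blu 4891 70.76457631108826 [array([-108.5,   45.7]), array([14.9, 50.8]), np.float64(88.4)] [-133.7   37.8] [-83.1  53.4] px 254.02698834594153 81.61950521365773
```

View pics/w3.png

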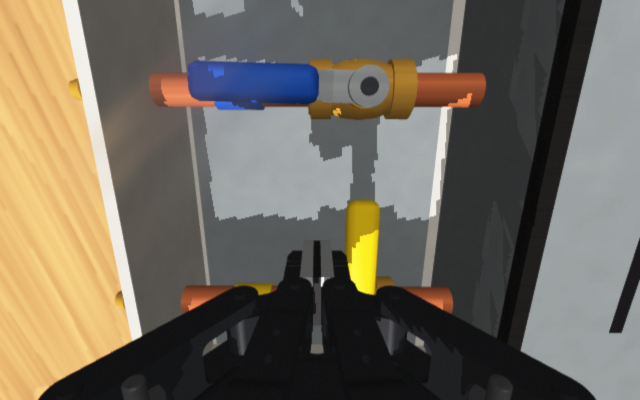

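The yellow sleeve is vertical at (363,245), square across its pipe, and the 13.5 N force says it is against the stop. The blue lever is unmoved at (254,82). I'll give a small extra push, then retreat -x and up to check.

Request:
{"api": "apply_moves", "payload": {"deltas": [{"claw": 1,"delta_pos": [0,0.2,0],"yaw": 0},{"claw": 1,"delta_pos": [0,0,0],"yaw": 0},{"claw": 1,"delta_pos": [0,-1.5,0],"yaw": 0},{"claw": 1,"delta_pos": [0,-1.3,0],"yaw": 0},{"claw": 1,"delta_pos": [0,0,-3],"yaw": 0},{"claw": 1,"delta_pos": [0,0,-5],"yaw": 0},{"claw": 1,"delta_pos": [-3,0,-5],"yaw": 0},{"claw": 1,"delta_pos": [-4,0,0],"yaw": 0}]}}

```text
clock: 11.38
eef_pos: [509.2, -126.6, 365.0]
tcp_rot: [3.133, -0.0, 1.316]
contact_force: [0.2, 0.2, -0.7]
opening: 0.001
grasp_force: 0.0
```

Request:
{"api": "apply_moves", "payload": {"deltas": [{"claw": 1,"delta_pos": [-3,0,0],"yaw": 0},{"claw": 1,"delta_pos": [0,0,0],"yaw": 0},{"claw": 1,"delta_pos": [0,0,0],"yaw": 0}]}}

```text
clock: 11.75
eef_pos: [500.4, -154.8, 360.7]
tcp_rot: [3.141, -0.0, 1.314]
contact_force: [0.1, 0.3, -0.7]
opening: -0.005
grasp_force: 0.0
```

```bash
python3 - <<'E'
from look import *
B=wr('pics/w4.png')
b=box(cloud(grab('top')))
m=(abs(b[...,1])<60)&(abs(b[...,0])<25)&(b[...,2]>98)&(b[...,2]<115);print('lip',m.sum(),np.nanmedian(b[m],0) if m.sum() else '')
E
```

```text
11.75 [-104.6 -136.2  360.7] [ 3.141 -0.     1.314] [ 0.1  0.3 -0.7] -0.004633134036762254
yel 1410 70.59338584970033 [array([-63.4, -42.6]), array([77.8, 15.4]), np.float64(89.4)] [-71.5 -81.5] [-55.5  -3.7] px 371.24893617021274 58.14609929078014
lip 105 [-11.34475415  -0.51225456 105.81812453]
```

View pics/w4.png

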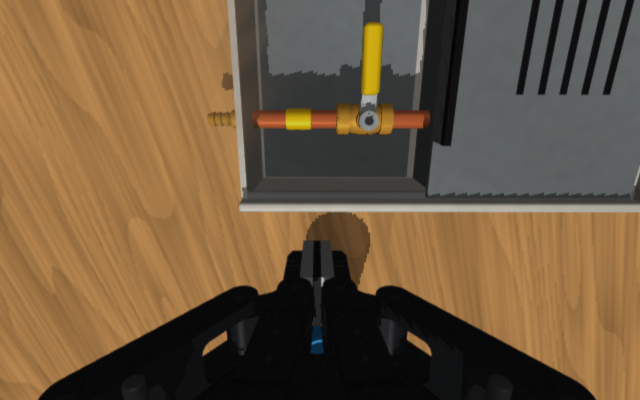

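The yellow lever at (372,60) stands square across its pipe (89.4°), the cover is still at its stop, and the robot is clear. Handing in.

```bash
python3 -c "
from rig import r
print(r.sign_off())"
```

```text
the job is handed in; nothing more can be done
None
```

I slid the cover back to its stop and pushed the yellow lever shut, measured at about 89° across its pipe; the blue lever measured unmoved, I kept the arm clear of the cups and tape without re-measuring them, and I've handed the job in, though it returned no verdict.

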